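# Mount the specimen rod between centres and set the magnifier

## Robot

A 7-joint arm with a two-finger parallel gripper is mounted at the origin on the work surface. World frame = base frame: x ahead of the robot, y to its left, z up, the work surface at z = 0. Lengths are in m, angles in rad, forces in N, time in s.
With the tool pointing down it reaches from about 0.4 to 0.85 m from the base axis. Payload 10.4 kg.
Tool frame: the origin (TCP) lies at the very end of the fingers, on their centre line; the grasp point (between the pads) lies 19 mm behind it; z points along the fingers, y is the line along which they close (so a half turn about z gives the same grasp; the last joint's range is limited). The gripper opens to 85 mm and grips with 20 to 120 N. Pads are 22 mm wide; open, the fingers measure 114 mm over their backs; the gripper's body (76 mm by 85 mm) begins 54 mm behind the grasp point. The pads swing forward as they close: fully open they stand 13 mm farther back than shut.
Start: joints at [1.191, 0.332, -0.065, 1.46, 0.022, 1.35, -0.088], TCP at [0.218, -0.586, 0.231] pointing down, gripper open.
Joint ranges: [-2.6, 2.6], [-0.5, 2.12], [-1.47, 1.34], [0.16, 2.42], [-1.27, 4.41], [0.06, 2.06], [-2.6, 2.6]. Speed limits (rad/s): [2.22, 2.22, 2.79, 2.79, 3.14, 3.14, 3.14].

## Interface

Orientations are given as a unit quaternion [x, y, z, w].
In Python, from workcell import * gives the robot as it stands. The module is installed in compiled form; this text tells all that it offers.
- The arm moves only by the tool carry_out, never from a script. Its argument "motion" is a list of rows, each an object with "xyz": the shift along the tool's x, y, z in m, a list of three; "angular": the turn, a rotation vector about the tool's x, y, z in degrees, a list of three. A call has 1 to 12 rows; each row is the pose to reach, as a shift and turn from the pose commanded when the call began, along the tool's axes at that moment; what a row does not reach only later rows make up. A row lasts 1/10 s, in which the tool goes at most 50 mm and 8.59 degrees, less where a joint would pass 70% of its speed; a pose out of reach is approached as far as the arm can. A call with a gripper value outside its range is refused whole. "hand" is the opening, from 0 (shut) to 1 (fully open), set as the call begins (left out, the last holds). The fingers move at their own pace and stop on an object; "grip_force" is the grip in N (left out, the last holds). Time passes only in rows, so rows that repeat a pose let the fingers close. It gives the time, the measured TCP pose, the force, the opening and the grip force at its end, in the units of the state.
- get_obs(): the state, without advancing time (a new reading comes with each control period).
- camera(name): name is "side" or "top"; returns a dict with "img" (480x640x3 uint8, red, green, blue), "fx", "fy", "cx", "cy" (pixels), "extrinsics" (4x4, takes a point from camera to world coordinates). Camera axes: x right, y up, looking along -z (the intrinsics and any distortion apply to the point x, -y, -z); pixel columns grow to the right and rows downward; lengths in m; the calibration is good to about 2 mm. A picture is of the moment at which its call begins. There is no depth.
- hand_in(): hands the job in; it is judged then, once.
The state is a dict: "clock": time; "joint_pos": joint angles; "joint_velocities": joint speeds; "tau": joint torques, N m; "position": TCP position; "ee_rot": TCP orientation; "ft_force": force on the tool from outside, world axes, zero at the start; "torque": the same for the moment, N m; "grip_width": opening from 0.0 (shut) to 1.0 (fully open); "grasp_force": force on a finger pad.
Only numpy, scipy, OpenCV 4.12 (cv2) and the standard library are available. Lean on these libraries where they do the work, as an engineer would, in place of code of your own. Each camera call takes 0.05 s, during which the arm holds its last target. There are 200 camera calls.

## Task

Take the amber rod from the rod tray, lay it on the two vee rests of the specimen holder and let go; then slide the tailstock in by its red post until both steel ends of the rod are fully home in the two centre cups. Then stand the magnifier on the table on the robot's side of the holder, lens squarely facing the middle of the rod and about 60 mm from the rod's axis. Leave the green rod and the glassware where they are.

Things in the scene. Friction and masses are not known exactly. Their poses are not given: they have to be found in the camera images.
- holder: Fixed specimen holder: black base 80 x 315 x 15 mm with white headstock, two vee rests and white tailstock. Origin on the table straight below the middle of the seated rod. y axis: along the rod axis, from headstock (-y) to tailstock (+y). x axis: level, across the rod, away from the robot (within 0.25 rad of world x). Rod axis: x = 0, 85 mm above the table.
- head_cup (a point): Centre of the mouth of the headstock's steel cup, at holder y = -58 mm, 85 mm up. The cup (27 mm outside) opens towards holder +y; inside 19 mm wide at the mouth, about 13 mm at its floor, 12 mm deep. The white headstock block behind it is 54 mm wide, 107 mm high, from holder y = -109 to -75 mm.
- rod_seat (a point): Where the rod's centre lies once seated: on the cup axis, 85 mm above the table, axes as holder. The two aluminium vee rests stand 40 mm either side of it along the holder's y, each 10 mm thick, vee tops about 91 mm above the table, openings 37 mm wide; between them is only the base, so fingers fit there.
- tailstock (a joint): Travel of the tailstock towards the headstock (holder -y), m: 0 fully open, 0.085 inner stop, 0.075 when the rod is fully home in both cups. At value q the mouth of its cup (same as the headstock's, opening to -y) is at holder y = 133 mm - q. Slides with about 2.5 N friction and stays where it is left.
- tail_post (a point): Top centre of the red upright post on the tailstock, 14 mm diameter, 48 mm tall, top 155 mm above the table; moves with the tailstock, which is a white block 50 x 38 x 107 mm high below the post. The cup mouth is 36 mm from the post axis on the headstock side.
- rod_tray: White enamel tray with blue rim, 150 x 180 x 16 mm, fixed. Holds two rods lying along its y axis in grey vee rests (at tray y = -42 and +42 mm), 68 mm apart in x, rod axes 34 mm above the table; the fingers fit between the rests; tray floor 8 mm above the table. Origin at the underside centre.
- amber_rod: The rod to mount: amber-orange body 18 mm diameter, 112 mm long, with a steel spigot 10 mm diameter and 14 mm long at each end (tips chamfered), 140 mm overall, about 70 g. Origin at its centre; y axis along the rod. Either end may go to the headstock; it may be rolled about its axis.
- green_rod: A green rod of the same shape, lying in the other place of the tray. Leave alone. Origin at its centre, y along the rod.
- magnifier: Stand magnifier, about 350 g: black foot disc 64 mm diameter, 12 mm thick; steel post 12 mm diameter on its axis with a blue grip 16 mm diameter from 129 to 165 mm above the table; round lens 56 mm across, facing along the body's +x axis. Origin at the underside centre of the foot, z up.
- mag_grip (a point): Middle of the blue grip of the magnifier, on the post axis, 147 mm above the table when standing.
- lens (a point): Centre of the magnifier's lens: 45 mm along the magnifier's +x axis from the post, 85 mm above the foot's underside.
- bottle_a: Brown bottle with red cap, 56 mm diameter, 105 mm high; bystander. Origin under its centre.
- bottle_b: Smaller brown bottle with black cap, 48 mm diameter, 85 mm high; bystander. Origin under its centre.
- beaker: Clear glass beaker, 62 mm diameter, 85 mm high; bystander. Origin under its centre.
- dish: Low white dish, 90 mm diameter, 16 mm high; bystander. Origin under its centre.
- jar: White jar with blue cap, 54 mm diameter, 60 mm high; bystander. Origin under its centre.

How it is judged:
By the outcome, as a careful person would: the job done as asked, in the order asked, and still so for the second after the job is handed in, with the robot touching nothing.
It also fails if it takes over 70 s, if anything falls off the work surface, if the arm or the gripper's body presses on something with over 40 N, if the wrist force passes 120 N, or if a joint passes its speed limit or range.

## Working session

There is one attempt and no reset: what is moved stays moved. The work goes in short steps, Python scripts to look and compute and a tool call to move; the robot and the scene stay as the last step left them, time stands still between calls to the robot, and variables do not carry over. Pictures are saved under pics/ and viewed, at most 10 in all, crops included, and the job is handed in when it is done.

Besides the shell and the picture viewer there is one more tool, called after ">>>" as a command line: name --argument value ..., lists and objects as JSON in quotes. carry_out: Moves the arm, as the interface text tells. Its arguments: {"type":"object","properties":{"motion":{"type":"array"},"hand":{"type":"number"},"grip_force":{"type":"number"}},"required":["motion"]}

```bash
mkdir -p pics; python3 - <<'E'
from workcell import *
import cv2,pickle
d={}
for n in("side","top"):
    c=camera(n);d[n]=c;cv2.imwrite(f"pics/{n}0.png",c["img"][:,:,::-1])
    print(n,{k:v for k,v in c.items() if k!="img"})
pickle.dump(d,open("c0.pkl","wb"))
print(get_obs())
E
```

```text
side {'fx': 516.0785365291898, 'fy': 516.0785365291898, 'cx': 320.6401471562514, 'cy': 233.0065811520012, 'extrinsics': array([[-0.91805234,  0.24258363, -0.31358108,  0.25225849],
       [-0.39617394, -0.59132955,  0.70240699,  0.78108897],
       [-0.01503732,  0.76907903,  0.63897678,  0.80795544],
       [ 0.        ,  0.        ,  0.        ,  1.        ]])}
top {'fx': 533.3172167692387, 'fy': 533.3172167692387, 'cx': 324.5937759489662, 'cy': 243.12092488524968, 'extrinsics': array([[-0.06450257,  0.97330718, -0.22025566,  0.36531646],
       [-0.99791136, -0.06213467,  0.01766913,  0.01030078],
       [ 0.00351198,  0.22093533,  0.97528214,  1.20980632],
       [ 0.        ,  0.        ,  0.        ,  1.        ]])}
{'clock': 0.1, 'joint_pos': array([ 1.19141495,  0.33282184, -0.06472016,  1.4608842 ,  0.02161904,
        1.34991005, -0.08851636]), 'joint_velocities': array([-0.0002991 , -0.00189732,  0.00136119, -0.00293045,  0.00094867,
       -0.00154011, -0.00185928]), 'tau': array([ 1.79521496e-03, -6.26747561e+01,  4.96731803e-02, -3.92428601e+01,
        1.64184370e-02,  6.86430198e-03, -1.15677128e-05]), 'position': array([ 0.21816602, -0.5853106 ,  0.2305745 ]), 'ee_rot': array([ 9.84127950e-01,  1.77459114e-01, -1.53588750e-04, -6.45530016e-04]), 'ft_force': array([ 0.09398567, -0.52112557,  0.7869787 ]), 'torque': array([-0.03344888,  0.00267242, -0.06050731]), 'grasp_force': 0.0, 'grip_width': 1.004958291732865}
```

View pics/side0.png

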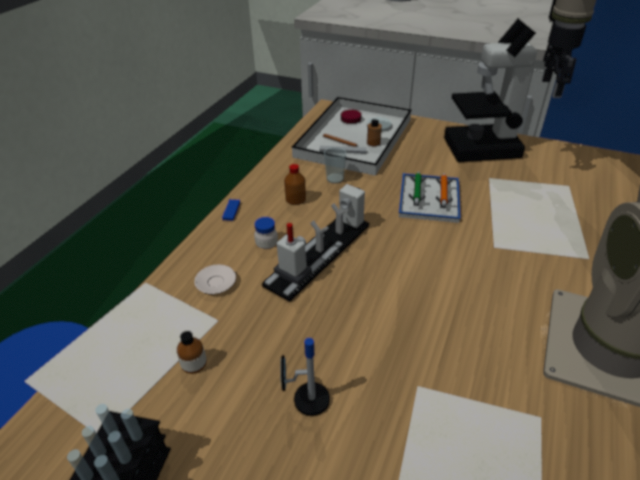

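View pics/top0.png

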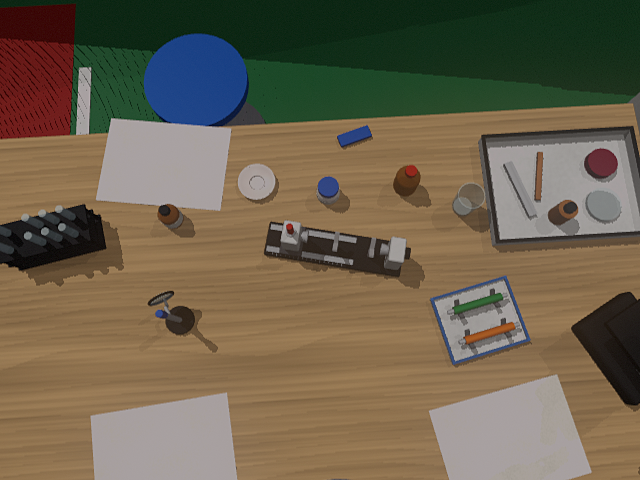

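The side view shows the amber rod near (444,192), the green rod near (418,187), the red post at (291,232), the headstock at (351,205) and the magnifier at (311,375). In the top view the amber rod is at (490,334), the red post at (290,229), the headstock at (397,250), the magnifier foot at (180,320) and its lens at (161,298).

```bash
cat > h.py <<'E'
import numpy as np,cv2,pickle
from scipy.optimize import least_squares
def proj(c,P):
    E=c["extrinsics"];p=(np.atleast_2d(P)-E[:3,3])@E[:3,:3]
    return np.c_[c["cx"]+c["fx"]*p[:,0]/-p[:,2], c["cy"]-c["fy"]*p[:,1]/-p[:,2]]
def ray(c,uv):
    d=np.array([(uv[0]-c["cx"])/c["fx"],-(uv[1]-c["cy"])/c["fy"],-1]);return c["extrinsics"][:3,:3]@d
def atz(c,uv,z):
    d=ray(c,uv);o=c["extrinsics"][:3,3];return o+d*(z-o[2])/d[2]
def tri(a,ua,b,ub):
    f=lambda P:np.r_[proj(a,P)[0]-ua,proj(b,P)[0]-ub]
    r=least_squares(f,[.5,0,.1]);return r.x,np.abs(r.fun).max()
def seg(c,box,lo,hi):
    x0,y0,x1,y1=box;m=np.zeros(c["img"].shape[:2],np.uint8)
    m[y0:y1,x0:x1]=cv2.inRange(cv2.cvtColor(c["img"][y0:y1,x0:x1],cv2.COLOR_RGB2HSV),lo,hi)
    n,l,s,ce=cv2.connectedComponentsWithStats(m);k=1+np.argmax(s[1:,4])
    return (l==k),ce[k],s[k]
def ends(m):
    p=np.argwhere(m)[:,::-1].astype(float);c=p.mean(0);w,v=np.linalg.eigh(np.cov((p-c).T));a=v[:,1];t=(p-c)@a
    h=np.sqrt(3*w[1]);return c,c-a*h,c+a*h
E
cat > m.py <<'E'
from h import *
d=pickle.load(open("c0.pkl","rb"));T,S=d["top"],d["side"]
R={}
for n,bt,bs,lo,hi in [("amber",(425,272,535,368),(400,170,470,222),(5,170,120),(16,255,255)),("green",(425,272,535,368),(400,170,470,222),(50,100,40),(90,255,255)),("grip",(140,300,180,330),(295,330,325,360),(100,120,60),(130,255,255)),("post",(280,215,302,240),(280,218,300,246),(0,130,80),(8,255,255))]:
    mt,ct,st=seg(T,bt,lo,hi);ms,cs,ss=seg(S,bs,lo,hi)
    P,e=tri(T,ct,S,cs);print(n,ct,cs,P.round(4),round(e,2),st[4],ss[4],ends(mt)[1:],ends(ms)[1:])
    for a in 1,2:
        for b in 1,2:
            Q,e=tri(T,ends(mt)[a],S,ends(ms)[b])
            if e<3:print("  end",Q.round(4),round(e,2))
cr=lambda c,x,y,w,h,s:cv2.resize(c["img"][y:y+h,x:x+w],(int(w*s),int(h*s)),interpolation=cv2.INTER_CUBIC)
im=np.zeros((600,800,3),np.uint8)
def put(i,x,y): im[y:y+i.shape[0],x:x+i.shape[1]]=i
put(cr(T,258,215,160,66,5),0,0);put(cr(S,258,180,120,120,2.25),0,330);put(cr(T,425,272,110,96,2.8),275,330);put(cr(T,140,285,60,55,3.5),590,330)
cv2.imwrite("pics/m1.png",im[:,:,::-1])
E
python3 m.py
```

```text
amber [489.53977273 332.24147727] [443.56302521 187.04201681] [ 0.4086 -0.3552  0.04  ] 0.17 352 119 (array([513.66104696, 324.7900358 ]), array([465.41849849, 339.69291874])) (array([443.13541823, 175.5967848 ]), array([443.99063219, 198.48724882]))
  end [ 0.4216 -0.4104  0.0383] 0.06
  end [ 0.4213 -0.4459 -0.0595] 2.53
  end [ 0.3978 -0.2783  0.1239] 2.17
  end [ 0.3957 -0.3     0.0441] 0.33
green [477.52769679 302.80174927] [417.25735294 185.27205882] [ 0.4736 -0.3373  0.0401] 0.2 343 136 (array([501.39706659, 295.52790274]), array([453.658327 , 310.0755958])) (array([417.97824223, 173.09411875]), array([416.53646366, 197.4499989 ]))
  end [ 0.4862 -0.3912  0.0421] 0.1
  end [ 0.4938 -0.428  -0.0639] 1.76
  end [ 0.4567 -0.2609  0.1274] 1.35
  end [ 0.461  -0.283   0.0409] 0.26
grip [159.04761905 313.07142857] [308.34821429 346.76785714] [0.4819 0.3253 0.1531] 0.88 42 112 (array([161.2905027 , 310.50664414]), array([156.80473539, 315.636213  ])) (array([308.70581279, 337.50969449]), array([307.99061578, 356.0260198 ]))
  end [0.4849 0.3172 0.1653] 1.09
  end [0.4855 0.3265 0.1301] 2.77
  end [0.4785 0.3241 0.1752] 1.0
  end [0.4789 0.3335 0.141 ] 0.66
post [288.96875 226.375  ] [288.35897436 227.12820513] [0.6452 0.0619 0.1466] 0.07 32 39 (array([291.96727095, 226.28778067]), array([285.97022905, 226.46221933])) (array([289.40761972, 221.19050417]), array([287.310329  , 233.06590609]))
  end [0.6436 0.0557 0.1575] 0.63
  end [0.6511 0.0568 0.125 ] 0.1
  end [0.6396 0.0668 0.1675] 0.24
  end [0.6467 0.0682 0.1358] 0.77
```

View pics/m1.png

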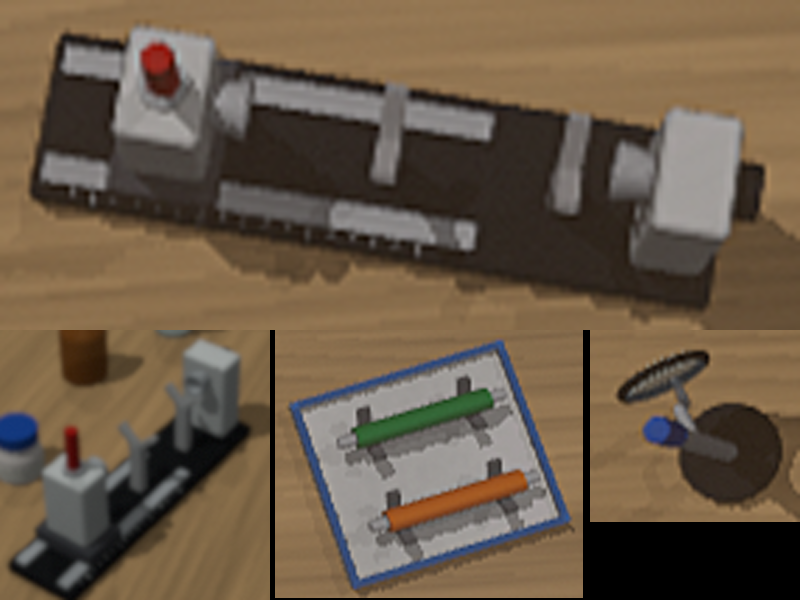

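The mosaic shows the holder with its headstock to the right, the two vee rests near mosaic (390,135) and (572,165), and the red post top at (157,53). The amber rod is the lower one in the tray, and the magnifier lens faces up and left. Next I fit the holder and magnifier poses from these points.

```bash
cat >> h.py <<'E'
from scipy.spatial.transform import Rotation as Rn
def hp(p,P):  # holder pose x,y,yaw -> world
    c,s=np.cos(p[2]),np.sin(p[2]);P=np.atleast_2d(P);return np.c_[p[0]+c*P[:,0]-s*P[:,1],p[1]+s*P[:,0]+c*P[:,1],P[:,2]]
def go(xyz,ang):  # target tool-down pose, tool x at world angle ang deg -> tool-axis shift, rotvec
    from workcell import get_obs
    o=get_obs();R=Rn.from_quat(o["ee_rot"]);a=np.radians(ang)
    G=Rn.from_matrix(np.c_[[np.cos(a),np.sin(a),0],[np.sin(a),-np.cos(a),0],[0,0,-1]])
    print("xyz",R.inv().apply(np.array(xyz)-o["position"]).round(4),"ang",(R.inv()*G).as_rotvec(degrees=True).round(2),"t",round(o["clock"],2))
E
cat > f.py <<'E'
from h import *
d=pickle.load(open("c0.pkl","rb"));T,S=d["top"],d["side"]
m=lambda X,Y:(258+X/5,215+Y/5)
mm=1e-3
pts=[(m(672,108),(27,-75,107)),(m(742,117),(27,-109,107)),(m(722,240),(-27,-109,107)),(m(640,229),(-27,-75,107)),
(m(132,28),(25,188,107)),(m(216,38),(25,150,107)),(m(197,152),(-25,150,107)),(m(115,137),(-25,188,107)),
(m(157,53),(0,169,155)),(m(398,88),(18.5,40,91)),(m(383,180),(-18.5,40,91)),(m(579,116),(18.5,-40,91)),(m(567,212),(-18.5,-40,91)),]
U=np.array([p[0] for p in pts]);P=np.array([p[1] for p in pts])*mm
r=least_squares(lambda p:(proj(T,hp(p,P))-U).ravel(),[.6,-.03,-.13],loss="soft_l1")
print("top",r.x.round(4),"deg",np.degrees(r.x[2]).round(2));print((proj(T,hp(r.x,P))-U).round(1).tolist())
s=lambda X,Y:(258+X/2.25,180+(Y-330)/2.25)
print("side pred - seen: post top",proj(S,hp(r.x,[[0,.169,.155]]))-s(71,431),"head corners",proj(S,hp(r.x,P[:4])),np.array([s(183,352),s(211,340),s(240,357),s(213,369)]))
# magnifier: foot (top view), lens centre, grip top
n=lambda X,Y:(140+(X-590)/3.5,285+(Y-330)/3.5)
print("foot",atz(T,n(731,453),.012),"lens",atz(T,n(664,376),.085),"griptop",atz(T,n(657,430),.165))
print("foot side",atz(S,(312,400),.012),"lens tri",tri(T,n(664,376),S,(284,372)),"griptop tri",tri(T,n(657,430),S,(309.5,340)))
E
python3 f.py; python3 -c "
from h import *
go([.409,-.355,.16],103.2)"
```

```text
top [ 0.6094 -0.0753 -0.2111] deg -12.1
[[-0.2, -0.3], [1.7, 0.2], [2.9, 0.3], [3.2, 0.2], [-14.3, -1.0], [-13.5, -0.4], [-13.5, -0.7], [-14.8, -0.2], [-14.4, 0.9], [0.3, 1.6], [0.9, -0.2], [0.9, 1.3], [1.1, -1.2]]
side pred - seen: post top [[-7.53375446  7.25335378]] head corners [[339.00852617 189.34693546]
 [346.89110983 182.63521001]
 [366.07706124 189.89109377]
 [358.37176664 196.86851879]] [[339.33333333 189.77777778]
 [351.77777778 184.44444444]
 [364.66666667 192.        ]
 [352.66666667 197.33333333]]
foot [0.4807362  0.32079016 0.012     ] lens [0.52248281 0.34192834 0.085     ] griptop [0.48136982 0.3221359  0.165     ]
foot side [0.47685836 0.32873257 0.012     ] lens tri (array([0.5209398 , 0.34119217, 0.08599991]), np.float64(0.649535160959033)) griptop tri (array([0.48050196, 0.32161885, 0.1659591 ]), np.float64(0.3844914313366985))
xyz [ 0.2593 -0.1491  0.0708] ang [-7.000e-02 -5.000e-02 -8.276e+01] t 0.1
```

```bash
cat >> f.py <<'E'
print("---- with q")
def mod(p):
    Q=P.copy();Q[4:9,1]-=p[3];return hp(p,Q)
f=lambda p:(proj(T,mod(p))-U).ravel()
r=least_squares(f,[.6,-.03,-.13,.03],loss="soft_l1");p=r.x
print(p.round(4),np.degrees(p[2]).round(2));print(f(p).reshape(-1,2).round(1).tolist())
post=hp(p,[[0,.169-p[3],.155]]);print("post",post,"side pred",proj(S,post),s(71,431),"head",proj(S,hp(p,P[:4])))
print("head corner tri",[tri(T,U[i],S,s(*q)) for i,q in ((0,(183,352)),(1,(211,340)),(2,(240,357)))], tri(T,U[8],S,s(71,431)))
print(hp(p,P[[0,1,2,8]]))
E
python3 f.py | sed -n '/----/,$p'
```

```text
---- with q
[ 0.6111 -0.0728 -0.2288  0.0323] -13.11
[[-1.3, -0.4], [0.6, 0.4], [1.3, 0.4], [1.6, 0.0], [-0.2, -0.7], [0.5, 0.1], [0.2, -0.2], [-1.0, -0.1], [0.1, 1.2], [-0.7, 0.6], [-0.4, -1.3], [-0.2, 0.9], [-0.3, -1.7]]
post [[0.64214557 0.06040316 0.155     ]] side pred [[289.74494794 223.84246717]] (289.55555555555554, 224.88888888888889) head [[338.51326246 189.83505771]
 [346.62279179 183.18747556]
 [365.61479347 190.65771428]
 [357.66635672 197.57549686]]
head corner tri [(array([ 0.6195839 , -0.15476807,  0.10559565]), np.float64(0.058612517517644847)), (array([ 0.60754662, -0.18509263,  0.10679271]), np.float64(3.1486898685388383)), (array([ 0.56164058, -0.17073203,  0.1041066 ]), np.float64(0.01585352326321754))] (array([0.64418672, 0.0603354 , 0.15204907]), np.float64(0.6222444788177768))
[[ 0.62040573 -0.15194812  0.107     ]
 [ 0.61269264 -0.18506169  0.107     ]
 [ 0.56010051 -0.17281149  0.107     ]
 [ 0.64946239  0.09181551  0.155     ]]
```

>>> carry_out --motion '[{"xyz": [0.26,-0.149,0.05],"angular": [0,0,-82.8]},{"xyz": [0.26,-0.149,0.05],"angular": [0,0,-82.8]},{"xyz": [0.26,-0.149,0.05],"angular": [0,0,-82.8]},{"xyz": [0.26,-0.149,0.05],"angular": [0,0,-82.8]},{"xyz": [0.26,-0.149,0.05],"angular": [0,0,-82.8]},{"xyz": [0.26,-0.149,0.05],"angular": [0,0,-82.8]},{"xyz": [0.26,-0.149,0.05],"angular": [0,0,-82.8]},{"xyz": [0.26,-0.149,0.05],"angular": [0,0,-82.8]},{"xyz": [0.26,-0.149,0.05],"angular": [0,0,-82.8]},{"xyz": [0.26,-0.149,0.05],"angular": [0,0,-82.8]},{"xyz": [0.26,-0.149,0.05],"angular": [0,0,-82.8]},{"xyz": [0.26,-0.149,0.05],"angular": [0,0,-82.8]}]' --hand 0.55

```text
clock: 1.3
position: [0.4097, -0.3552, 0.1811]
ee_rot: [0.622, 0.783, 0.0, -0.0]
ft_force: [0.9, -0.6, -0.1]
grip_width: 0.554
grasp_force: 0.0
```

>>> carry_out --motion '[{"xyz": [0,0,0.03]},{"xyz": [0,0,0.06]},{"xyz": [0,0,0.09]},{"xyz": [0,0,0.11]},{"xyz": [0,0,0.125]},{"xyz": [0,0,0.14]},{"xyz": [0,0,0.15]},{"xyz": [0,0,0.157]},{"xyz": [0,0,0.163]},{"xyz": [0,0,0.163]}]'

```text
validation failed for argument at $.mo...
```

>>> carry_out --motion '[{"xyz": [0,0,0]},{"xyz": [0,0,0]},{"xyz": [0,0,0]},{"xyz": [0,0,0]},{"xyz": [0,0,0]},{"xyz": [0,0,0]},{"xyz": [0,0,0]},{"xyz": [0,0,0]}]' --hand 0 --grip_force 30

```text
validation failed for argument at $.mo...
```

Both fields are required in every row.

>>> carry_out --motion '[{"xyz": [0,0,0.03],"angular": [0,0,0]},{"xyz": [0,0,0.06],"angular": [0,0,0]},{"xyz": [0,0,0.09],"angular": [0,0,0]},{"xyz": [0,0,0.11],"angular": [0,0,0]},{"xyz": [0,0,0.125],"angular": [0,0,0]},{"xyz": [0,0,0.14],"angular": [0,0,0]},{"xyz": [0,0,0.15],"angular": [0,0,0]},{"xyz": [0,0,0.157],"angular": [0,0,0]},{"xyz": [0,0,0.163],"angular": [0,0,0]},{"xyz": [0,0,0.163],"angular": [0,0,0]}]'

```text
clock: 2.3
position: [0.4098, -0.3551, 0.0179]
ee_rot: [0.621, 0.784, -0.0, -0.0]
ft_force: [-1.0, 0.1, 0.4]
grip_width: 0.55
grasp_force: 0.0
```

>>> carry_out --motion '[{"xyz": [0,0,0],"angular": [0,0,0]},{"xyz": [0,0,0],"angular": [0,0,0]},{"xyz": [0,0,0],"angular": [0,0,0]},{"xyz": [0,0,0],"angular": [0,0,0]},{"xyz": [0,0,0],"angular": [0,0,0]},{"xyz": [0,0,0],"angular": [0,0,0]},{"xyz": [0,0,0],"angular": [0,0,0]},{"xyz": [0,0,0],"angular": [0,0,0]}]' --hand 0 --grip_force 30

```text
clock: 3.1
position: [0.4095, -0.3558, 0.0189]
ee_rot: [0.621, 0.784, -0.0, 0.0]
ft_force: [-4.9, -0.3, 6.0]
grip_width: 0.2
grasp_force: 29.4
```

>>> carry_out --motion '[{"xyz": [0,0,-0.01],"angular": [0,0,0]},{"xyz": [0,0,-0.03],"angular": [0,0,0]},{"xyz": [0,0,-0.06],"angular": [0,0,0]},{"xyz": [0,0,-0.1],"angular": [0,0,0]},{"xyz": [0,0,-0.14],"angular": [0,0,0]},{"xyz": [0,0,-0.17],"angular": [0,0,0]},{"xyz": [0,0,-0.18],"angular": [0,0,0]},{"xyz": [0,0,-0.18],"angular": [0,0,0]}]'

```text
clock: 3.9
position: [0.4108, -0.3555, 0.2001]
ee_rot: [0.621, 0.784, -0.0, 0.002]
ft_force: [-0.5, -0.7, -0.6]
grip_width: 0.202
grasp_force: 29.4
```

```bash
python3 -c "
from h import *
go([.611,-.073,.19],76.9)"
```

```text
xyz [0.229  0.2597 0.01  ] ang [ 0.15  0.13 26.36] t 3.9
```

>>> carry_out --motion '[{"xyz": [0.02,0.022,0],"angular": [0,0,2]},{"xyz": [0.045,0.05,0],"angular": [0,0,5]},{"xyz": [0.07,0.08,0],"angular": [0,0,8]},{"xyz": [0.095,0.108,0],"angular": [0,0,11]},{"xyz": [0.12,0.136,0],"angular": [0,0,14]},{"xyz": [0.145,0.164,0],"angular": [0,0,17]},{"xyz": [0.17,0.193,0],"angular": [0,0,20]},{"xyz": [0.195,0.221,0],"angular": [0,0,23]},{"xyz": [0.215,0.245,0],"angular": [0,0,25]},{"xyz": [0.229,0.26,0],"angular": [0,0,26.4]},{"xyz": [0.229,0.26,0],"angular": [0,0,26.4]},{"xyz": [0.229,0.26,0],"angular": [0,0,26.4]}]'

```text
clock: 5.1
position: [0.6098, -0.0726, 0.1966]
ee_rot: [0.783, 0.622, -0.001, -0.001]
ft_force: [-0.5, -0.1, -0.2]
grip_width: 0.189
grasp_force: 29.5
```

```bash
cat > look.py <<'E'
import sys
from h import *
from workcell import *
n=sys.argv[1];T,S=camera("top"),camera("side");pickle.dump({"top":T,"side":S},open(n+".pkl","wb"))
cr=lambda c,x,y,w,h,s:cv2.resize(c["img"][y:y+h,x:x+w],(int(w*s),int(h*s)),interpolation=cv2.INTER_CUBIC)
im=np.zeros((600,800,3),np.uint8);im[:350]=cr(T,258,205,160,70,5);im[350:,:400]=cr(S,250,170,160,100,2.5)
im[350:,400:]=cr(T,100,150,320,200,1.25)
cv2.imwrite(f"pics/{n}.png",im[:,:,::-1])
o=get_obs();print(o["position"],o["ft_force"])
E
python3 look.py l1; python3 - <<'E'
import sys;sys.path.insert(0,".")
from h import *
d=pickle.load(open("l1.pkl","rb"))
for n in d:
    m,c,s=seg(d[n],(220,130,450,300),(5,170,110),(16,255,255));print(n,c,s,ends(m)[1:])
E
```

```text
[ 0.6097663  -0.07411738  0.19737082] [ 0.18113823 -0.33731749 -1.3631486 ]
top [336.74782609 228.1826087 ] [329 224  17  10 115] (array([344.49355726, 230.12644277]), array([329.00209492, 226.23877462]))
side [322.78494624 173.8172043 ] [314 167  17  14  93] (array([330.14306333, 168.26763177]), array([315.42682915, 179.36677683]))
```

View pics/l1.png

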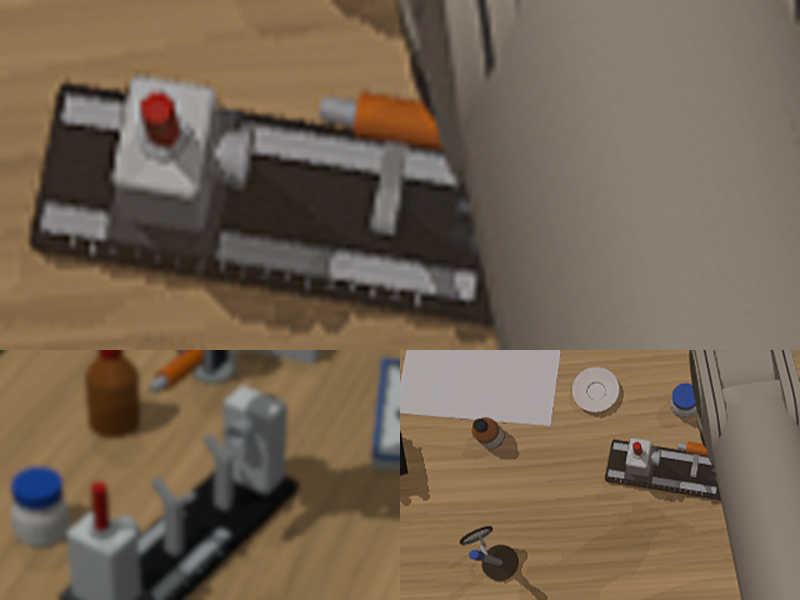

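The amber rod is held over the holder. Its tail-side spigot tip is at top (322.4,226.6) and side (310.8,184.4). I use it to check how the rod sits in the hand.

```bash
python3 - <<'E'
from h import *
d=pickle.load(open("l1.pkl","rb"));T,S=d["top"],d["side"]
P,e=tri(T,(322.4,226.6),S,(310.8,184.4));B,e2=tri(T,(329.6,228.2),S,(316,180.6))
print(P,e,B,e2,atz(T,(322.4,226.6),.216))
a=np.radians(76.9);c=np.array([.6098,-.0741,.216]);u=np.array([np.cos(a),np.sin(a),0])
for n,Q in(("tip",P),("body",B)):
    r=Q-c;print(n,"along",r@u,"across",r@[u[1],-u[0],0],r[2])
for L in(.07,.056): print(proj(T,c+u*L),proj(S,c+u*L))
E
```

```text
[ 0.62308051 -0.00558628  0.21443852] 0.06659689816507353 [ 0.61803608 -0.01927064  0.21658551] 0.16895201196052767 [ 0.62255074 -0.00559377  0.216     ]
tip along 0.06974075805295013 across -0.002593826060965825 -0.0015614772893801643
body along 0.05526919930730768 across -0.0044054007563961006 0.000585506176569689
[[322.46707703 225.02599816]] [[309.75238812 183.42214851]]
[[329.64267148 226.18242125]] [[313.90175511 180.26294186]]
```

```bash
python3 -c "
from h import *
go([.6162,-.0572,.068],76.9)"
```

```text
xyz [0.018  0.0026 0.1294] ang [-0.08  0.05 -0.12] t 5.2
```

>>> carry_out --motion '[{"xyz": [0.01,0.0026,0.01],"angular": [0,0,0]},{"xyz": [0.018,0.0026,0.03],"angular": [0,0,0]},{"xyz": [0.018,0.0026,0.055],"angular": [0,0,0]},{"xyz": [0.018,0.0026,0.08],"angular": [0,0,0]},{"xyz": [0.018,0.0026,0.1],"angular": [0,0,0]},{"xyz": [0.018,0.0026,0.11],"angular": [0,0,0]},{"xyz": [0.018,0.0026,0.116],"angular": [0,0,0]},{"xyz": [0.018,0.0026,0.12],"angular": [0,0,0]},{"xyz": [0.018,0.0026,0.12],"angular": [0,0,0]},{"xyz": [0.018,0.0026,0.12],"angular": [0,0,0]}]'

```text
clock: 6.2
position: [0.6176, -0.0558, 0.0791]
ee_rot: [0.783, 0.621, 0.0, 0.0]
ft_force: [-0.1, -0.4, 0.2]
grip_width: 0.197
grasp_force: 29.5
```

>>> carry_out --motion '[{"xyz": [0,0,0.003],"angular": [0,0,0]},{"xyz": [0,0,0.006],"angular": [0,0,0]},{"xyz": [0,0,0.009],"angular": [0,0,0]},{"xyz": [0,0,0.009],"angular": [0,0,0]}]'

```text
clock: 6.6
position: [0.6181, -0.056, 0.0699]
ee_rot: [0.783, 0.621, 0.001, 0.001]
ft_force: [2.0, -1.4, 2.9]
grip_width: 0.196
grasp_force: 29.8
```

>>> carry_out --motion '[{"xyz": [0,0,0.001],"angular": [0,0,0]},{"xyz": [0,0,0.002],"angular": [0,0,0]},{"xyz": [0,0,0.003],"angular": [0,0,0]},{"xyz": [0,0,0.003],"angular": [0,0,0]}]'

```text
clock: 7.0
position: [0.6182, -0.056, 0.0695]
ee_rot: [0.784, 0.621, 0.001, 0.001]
ft_force: [-9.2, -1.4, 27.4]
grip_width: 0.198
grasp_force: 32.2
```

```bash
python3 look.py l2
```

```text
[ 0.61822398 -0.05606004  0.06954816] [-9.12859962 -1.12388781 26.47118982]
```

View pics/l2.png

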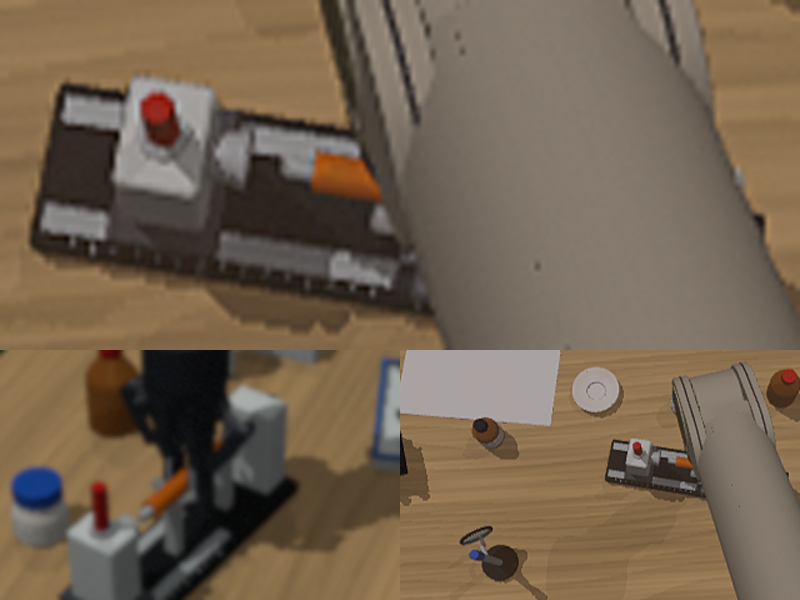

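The rod sits in the vees: body end at top mosaic (313,173), tip near (283,165), clear of the tail cup at (250,158). I'll relieve the downward push, then release.

>>> carry_out --motion '[{"xyz": [0,0,-0.001],"angular": [0,0,0]},{"xyz": [0,0,-0.002],"angular": [0,0,0]},{"xyz": [0,0,-0.002],"angular": [0,0,0]}]'

```text
clock: 7.4
position: [0.6181, -0.0561, 0.0698]
ee_rot: [0.784, 0.621, 0.001, 0.001]
ft_force: [-1.8, -0.1, 10.7]
grip_width: 0.194
grasp_force: 30.4
```

```bash
python3 - <<'E'
from h import *
T=pickle.load(open("l2.pkl","rb"))["top"]
p=[.611,-.0728,-.2288]
for n,X,Y,z in(("tip",283,166,.085),("body",313,173,.085),("cup",252,160,.085)):
    P=atz(T,(258+X/5,205+Y/5),z);dx=P[:2]-p[:2];c,s=np.cos(p[2]),np.sin(p[2]);print(n,c*dx[0]+s*dx[1],-s*dx[0]+c*dx[1])
E
```

```text
tip 0.0011251129596878719 0.08612904124402918
body 0.00018908910203147347 0.0727901037158827
cup 0.0015516438181686146 0.0998346447400749
```

>>> carry_out --motion '[{"xyz": [0,0,0],"angular": [0,0,0]},{"xyz": [0,0,0],"angular": [0,0,0]},{"xyz": [0,0,0],"angular": [0,0,0]},{"xyz": [0,0,0],"angular": [0,0,0]},{"xyz": [0,0,0],"angular": [0,0,0]}]' --hand 0.5

```text
clock: 7.9
position: [0.6171, -0.0558, 0.0681]
ee_rot: [0.783, 0.621, -0.0, -0.0]
ft_force: [-0.6, -0.3, -0.8]
grip_width: 0.501
grasp_force: 0.0
```

>>> carry_out --motion '[{"xyz": [0,0,-0.01],"angular": [0,0,0]},{"xyz": [0,0,-0.03],"angular": [0,0,0]},{"xyz": [0,0,-0.06],"angular": [0,0,0]},{"xyz": [0,0,-0.1],"angular": [0,0,0]},{"xyz": [0.02,0,-0.125],"angular": [0,0,0]},{"xyz": [0.06,0,-0.135],"angular": [0,0,0]},{"xyz": [0.1,0,-0.135],"angular": [0,0,0]},{"xyz": [0.115,0,-0.135],"angular": [0,0,0]},{"xyz": [0.119,0,-0.135],"angular": [0,0,0]},{"xyz": [0.119,0,-0.135],"angular": [0,0,0]}]'

```text
clock: 8.9
position: [0.6442, 0.0595, 0.2033]
ee_rot: [0.783, 0.621, -0.0, 0.0]
ft_force: [-0.6, 0.0, -0.2]
grip_width: 0.503
grasp_force: 0.0
```

```bash
python3 look.py l3;python3 -c "
from h import *
go([.6435,.0603,.12],76.9)"
```

```text
[0.64425902 0.05786644 0.20321662] [-0.72270937 -0.58609524  0.95144296]
xyz [ 0.0023 -0.0013  0.0832] ang [ 0.    0.07 -0.19] t 9.0
```

View pics/l3.png

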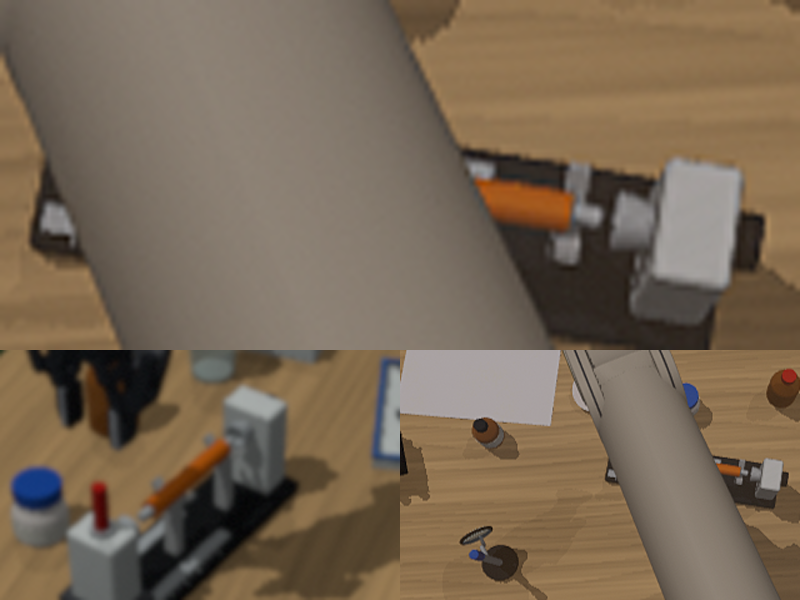

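The rod lies in both vees, with its head tip at mosaic (602,215) just clear of the cup mouth at (612,220). Now the post.

>>> carry_out --motion '[{"xyz": [0.002,-0.001,0.02],"angular": [0,0,0]},{"xyz": [0.002,-0.001,0.045],"angular": [0,0,0]},{"xyz": [0.002,-0.001,0.065],"angular": [0,0,0]},{"xyz": [0.002,-0.001,0.077],"angular": [0,0,0]},{"xyz": [0.002,-0.001,0.082],"angular": [0,0,0]},{"xyz": [0.002,-0.001,0.082],"angular": [0,0,0]}]'

```text
clock: 9.6
position: [0.6437, 0.0615, 0.1212]
ee_rot: [0.784, 0.621, -0.0, -0.0]
ft_force: [-0.7, 0.4, -0.4]
grip_width: 0.503
grasp_force: 0.0
```

>>> carry_out --motion '[{"xyz": [0,0,0],"angular": [0,0,0]},{"xyz": [0,0,0],"angular": [0,0,0]},{"xyz": [0,0,0],"angular": [0,0,0]},{"xyz": [0,0,0],"angular": [0,0,0]},{"xyz": [0,0,0],"angular": [0,0,0]},{"xyz": [0,0,0],"angular": [0,0,0]},{"xyz": [0,0,0],"angular": [0,0,0]}]' --hand 0 --grip_force 40

```text
clock: 10.3
position: [0.6454, 0.0619, 0.1227]
ee_rot: [0.784, 0.621, 0.002, 0.001]
ft_force: [5.5, -1.1, -0.4]
grip_width: 0.148
grasp_force: 39.8
```

>>> carry_out --motion '[{"xyz": [-0.003,0.002,0],"angular": [0,0,0]},{"xyz": [-0.006,0.002,0],"angular": [0,0,0]},{"xyz": [-0.009,0.002,0],"angular": [0,0,0]},{"xyz": [-0.012,0.002,0],"angular": [0,0,0]},{"xyz": [-0.015,0.002,0],"angular": [0,0,0]},{"xyz": [-0.018,0.002,0],"angular": [0,0,0]},{"xyz": [-0.021,0.002,0],"angular": [0,0,0]},{"xyz": [-0.024,0.002,0],"angular": [0,0,0]},{"xyz": [-0.027,0.002,0],"angular": [0,0,0]},{"xyz": [-0.03,0.002,0],"angular": [0,0,0]},{"xyz": [-0.03,0.002,0],"angular": [0,0,0]}]'

```text
clock: 11.4
position: [0.6388, 0.0334, 0.1226]
ee_rot: [0.783, 0.622, 0.001, -0.0]
ft_force: [-4.2, 2.5, 5.8]
grip_width: 0.146
grasp_force: 40.4
```

>>> carry_out --motion '[{"xyz": [-0.002,-0.001,0],"angular": [0,0,0]},{"xyz": [-0.004,-0.001,0],"angular": [0,0,0]},{"xyz": [-0.006,-0.001,0],"angular": [0,0,0]},{"xyz": [-0.008,-0.001,0],"angular": [0,0,0]},{"xyz": [-0.01,-0.001,0],"angular": [0,0,0]},{"xyz": [-0.01,-0.001,0],"angular": [0,0,0]}]'

```text
clock: 12.0
position: [0.6364, 0.0231, 0.1226]
ee_rot: [0.783, 0.621, 0.001, 0.001]
ft_force: [1.4, 1.2, 7.1]
grip_width: 0.149
grasp_force: 40.5
```

>>> carry_out --motion '[{"xyz": [-0.001,0,0],"angular": [0,0,0]},{"xyz": [-0.002,0,0],"angular": [0,0,0]},{"xyz": [-0.002,0,0],"angular": [0,0,0]}]'

```text
clock: 12.3
position: [0.636, 0.0214, 0.1226]
ee_rot: [0.783, 0.622, 0.001, 0.001]
ft_force: [1.9, 3.3, 7.5]
grip_width: 0.145
grasp_force: 40.4
```

>>> carry_out --motion '[{"xyz": [-0.001,0,0],"angular": [0,0,0]},{"xyz": [-0.002,0,0],"angular": [0,0,0]},{"xyz": [-0.002,0,0],"angular": [0,0,0]}]'

```text
clock: 12.6
position: [0.6356, 0.0195, 0.1226]
ee_rot: [0.783, 0.622, 0.001, 0.001]
ft_force: [2.5, 2.9, 6.5]
grip_width: 0.148
grasp_force: 40.4
```

>>> carry_out --motion '[{"xyz": [-0.001,0,0],"angular": [0,0,0]},{"xyz": [-0.002,0,0],"angular": [0,0,0]},{"xyz": [-0.002,0,0],"angular": [0,0,0]}]'

```text
clock: 12.9
position: [0.6354, 0.0187, 0.1226]
ee_rot: [0.783, 0.622, 0.002, 0.0]
ft_force: [4.4, 5.7, 4.8]
grip_width: 0.148
grasp_force: 40.2
```

>>> carry_out --motion '[{"xyz": [-0.001,0,0],"angular": [0,0,0]},{"xyz": [-0.002,0,0],"angular": [0,0,0]},{"xyz": [-0.002,0,0],"angular": [0,0,0]},{"xyz": [-0.002,0,0],"angular": [0,0,0]}]'

```text
clock: 13.3
position: [0.6353, 0.0185, 0.1226]
ee_rot: [0.783, 0.622, 0.003, -0.0]
ft_force: [7.3, 11.0, 2.9]
grip_width: 0.147
grasp_force: 39.9
```

```bash
python3 look.py l4
```

```text
[0.6353273  0.01849878 0.12261558] [7.74467157 9.49027256 2.08597994]
```

View pics/l4.png

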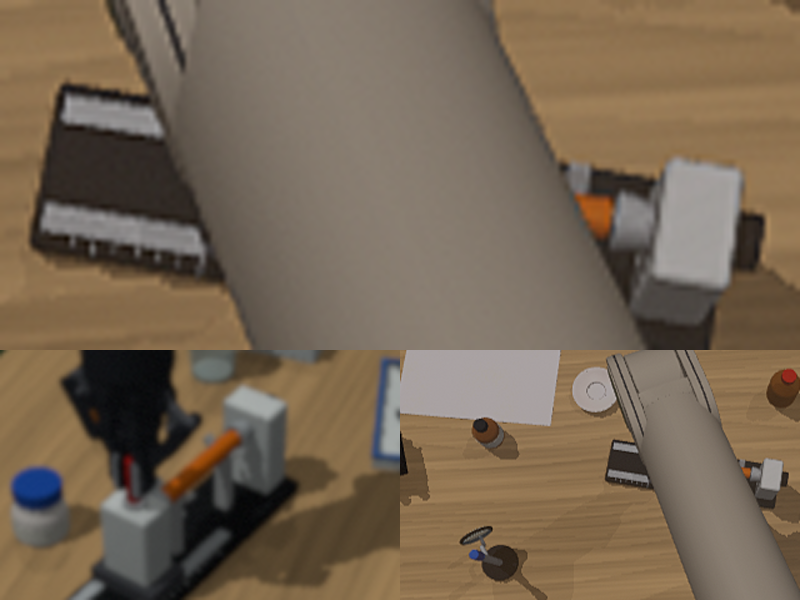

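The tailstock has stopped firmly, and the rod body ends right at the head cup mouth (mosaic 612,215). One more firm push, then release.

>>> carry_out --motion '[{"xyz": [-0.001,0,0],"angular": [0,0,0]},{"xyz": [-0.002,0,0],"angular": [0,0,0]},{"xyz": [-0.003,0,0],"angular": [0,0,0]},{"xyz": [-0.003,0,0],"angular": [0,0,0]}]'

```text
clock: 13.8
position: [0.6352, 0.0183, 0.1226]
ee_rot: [0.782, 0.623, 0.005, -0.001]
ft_force: [12.0, 17.0, -1.1]
grip_width: 0.151
grasp_force: 39.7
```

>>> carry_out --motion '[{"xyz": [0.003,0,0],"angular": [0,0,0]},{"xyz": [0.006,0,0],"angular": [0,0,0]},{"xyz": [0.006,0,0],"angular": [0,0,0]}]'

```text
clock: 14.1
position: [0.6354, 0.0188, 0.1226]
ee_rot: [0.783, 0.622, 0.001, 0.001]
ft_force: [2.7, 3.7, 6.6]
grip_width: 0.149
grasp_force: 40.6
```

>>> carry_out --motion '[{"xyz": [0,0,0],"angular": [0,0,0]},{"xyz": [0,0,0],"angular": [0,0,0]},{"xyz": [0,0,0],"angular": [0,0,0]},{"xyz": [0,0,0],"angular": [0,0,0]},{"xyz": [0,0,-0.02],"angular": [0,0,0]},{"xyz": [0,0,-0.05],"angular": [0,0,0]},{"xyz": [0,0,-0.08],"angular": [0,0,0]},{"xyz": [0,0,-0.1],"angular": [0,0,0]},{"xyz": [0,0,-0.1],"angular": [0,0,0]}]' --hand 0.5

```text
clock: 15.0
position: [0.6357, 0.0184, 0.2246]
ee_rot: [0.784, 0.621, 0.002, 0.002]
ft_force: [-0.7, 0.5, -0.1]
grip_width: 0.5
grasp_force: 0.0
```

```bash
python3 -c "
from h import *
go([.482,.323,.225],116.5)"
```

```text
xyz [ 0.2616 -0.219  -0.0012] ang [  0.27   0.04 -39.67] t 15.0
```

>>> carry_out --motion '[{"xyz": [0.02,-0.017,0],"angular": [0,0,-3]},{"xyz": [0.05,-0.042,0],"angular": [0,0,-7.5]},{"xyz": [0.08,-0.067,0],"angular": [0,0,-12]},{"xyz": [0.11,-0.092,0],"angular": [0,0,-16.5]},{"xyz": [0.14,-0.117,0],"angular": [0,0,-21]},{"xyz": [0.17,-0.142,0],"angular": [0,0,-25.5]},{"xyz": [0.2,-0.167,0],"angular": [0,0,-30]},{"xyz": [0.23,-0.192,0],"angular": [0,0,-34.5]},{"xyz": [0.25,-0.209,0],"angular": [0,0,-38]},{"xyz": [0.2616,-0.219,0],"angular": [0,0,-39.7]},{"xyz": [0.2616,-0.219,0],"angular": [0,0,-39.7]},{"xyz": [0.2616,-0.219,0],"angular": [0,0,-39.7]}]'

```text
clock: 16.2
position: [0.4816, 0.3214, 0.2208]
ee_rot: [0.527, 0.85, -0.0, 0.0]
ft_force: [0.5, -0.3, -0.2]
grip_width: 0.501
grasp_force: 0.0
```

```bash
python3 look.py l5; python3 - <<'E'
from h import *
d=pickle.load(open("c0.pkl","rb"));T,S=d["top"],d["side"];cur=pickle.load(open("l5.pkl","rb"))["side"]
im=cv2.imread("pics/l5.png")
c=T["img"][285:342,140:200][:,:,::-1];im[350:,400:]=0;im[350:600,400:600]=cv2.resize(c[:,:48],(200,250),interpolation=cv2.INTER_CUBIC)
c=S["img"][330:430,260:340][:,:,::-1];im[350:600,600:800]=cv2.resize(c,(200,250),interpolation=cv2.INTER_CUBIC)
cv2.imwrite("pics/l5b.png",im)
E
```

```text
[0.48199995 0.32090499 0.22094148] [ 0.26041815 -0.42616183  0.24033569]
```

View pics/l5b.png

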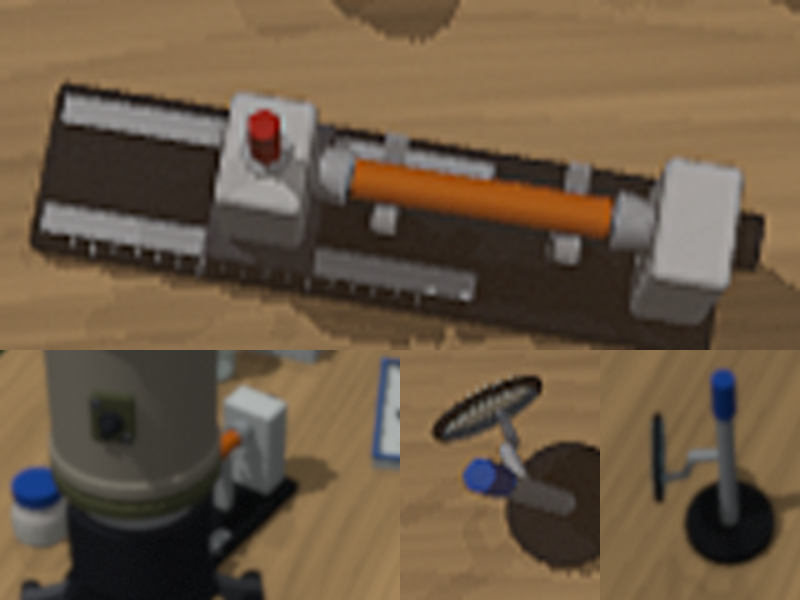

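The rod is home in both cups: its body runs from (352,178) to (612,216) and meets both cup mouths. In the magnifier crops the lens rim runs from (434,436) to (541,380).

```bash
python3 - <<'E'
from h import *
d=pickle.load(open("l5.pkl","rb"));T=d["top"]
m,c,s=seg(T,(300,220,390,260),(5,150,90),(16,255,255));k,a,b=ends(m)
A,B=atz(T,a,.088),atz(T,b,.088);print("rod mid",(A+B)/2,"len",np.linalg.norm(A-B),"yaw",np.degrees(np.arctan2(*(B-A)[:2]*[-1,1]*np.sign((B-A)[1]))))
f=lambda X,Y:(140+(X-400)/4.167,285+(Y-350)/4.386)
P,Q=atz(T,f(434,436),.085),atz(T,f(541,380),.085);v=P-Q
print("rim",P,Q,np.linalg.norm(v),"normal deg",np.degrees(np.arctan2(-v[0],v[1])),"centre",(P+Q)/2)
E
python3 -c "
from h import *
go([.482,.322,.128],116.5)"
```

```text
rod mid [ 0.61253456 -0.07377007  0.088     ] len 0.11196066550250393 yaw -12.735192180835734
rim [0.51056638 0.36913292 0.085     ] [0.53415921 0.31518365 0.085     ] 0.058882467570494514 normal deg 23.620481666192624 centre [0.52236279 0.34215829 0.085     ]
xyz [0.0011 0.0005 0.0929] ang [-0.02  0.05 -0.17] t 16.3
```

>>> carry_out --motion '[{"xyz": [0,0.001,0.02],"angular": [0,0,0]},{"xyz": [0,0.001,0.045],"angular": [0,0,0]},{"xyz": [0,0.001,0.07],"angular": [0,0,0]},{"xyz": [0,0.001,0.083],"angular": [0,0,0]},{"xyz": [0,0.001,0.092],"angular": [0,0,0]},{"xyz": [0,0.001,0.092],"angular": [0,0,0]}]'

```text
clock: 16.9
position: [0.4818, 0.3225, 0.1287]
ee_rot: [0.526, 0.85, -0.001, -0.0]
ft_force: [-0.0, -0.3, -0.0]
grip_width: 0.5
grasp_force: 0.0
```

>>> carry_out --motion '[{"xyz": [0,0,0],"angular": [0,0,0]},{"xyz": [0,0,0],"angular": [0,0,0]},{"xyz": [0,0,0],"angular": [0,0,0]},{"xyz": [0,0,0],"angular": [0,0,0]},{"xyz": [0,0,0],"angular": [0,0,0]},{"xyz": [0,0,0],"angular": [0,0,0]},{"xyz": [0,0,0],"angular": [0,0,0]}]' --hand 0 --grip_force 60

```text
clock: 17.6
position: [0.4824, 0.3237, 0.1305]
ee_rot: [0.526, 0.851, 0.001, 0.001]
ft_force: [0.7, -0.9, 5.9]
grip_width: 0.169
grasp_force: 58.8
```

>>> carry_out --motion '[{"xyz": [0,0,-0.005],"angular": [0,0,0]},{"xyz": [0,0,-0.015],"angular": [0,0,0]},{"xyz": [0,0,-0.025],"angular": [0,0,0]},{"xyz": [0,0,-0.035],"angular": [0,0,0]},{"xyz": [0,0,-0.04],"angular": [0,0,0]},{"xyz": [0,0,-0.04],"angular": [0,0,0]}]'

```text
clock: 18.2
position: [0.482, 0.3235, 0.1703]
ee_rot: [0.526, 0.851, 0.001, 0.0]
ft_force: [-0.1, -0.1, -3.4]
grip_width: 0.168
grasp_force: 58.7
```

```bash
python3 -c "
from h import *
go([.5115,-.0487,.17],116.5-38.1)"
```

```text
xyz [-3.462e-01 -1.399e-01  1.000e-04] ang [ 8.000e-02 -2.000e-02  3.814e+01] t 18.2
```

>>> carry_out --motion '[{"xyz": [-0.015,-0.006,0],"angular": [0,0,2]},{"xyz": [-0.045,-0.018,0],"angular": [0,0,5]},{"xyz": [-0.08,-0.032,0],"angular": [0,0,9]},{"xyz": [-0.115,-0.0465,0],"angular": [0,0,13]},{"xyz": [-0.15,-0.0605,0],"angular": [0,0,17]},{"xyz": [-0.185,-0.075,0],"angular": [0,0,21]},{"xyz": [-0.22,-0.089,0],"angular": [0,0,25]},{"xyz": [-0.255,-0.103,0],"angular": [0,0,29]},{"xyz": [-0.29,-0.117,0],"angular": [0,0,33]},{"xyz": [-0.32,-0.1295,0],"angular": [0,0,36]},{"xyz": [-0.34,-0.1375,0],"angular": [0,0,37.5]},{"xyz": [-0.346,-0.14,0],"angular": [0,0,38.1]}]'

```text
clock: 19.4
position: [0.5106, -0.0519, 0.1689]
ee_rot: [0.776, 0.631, -0.0, 0.0]
ft_force: [0.1, 1.0, -2.8]
grip_width: 0.17
grasp_force: 58.7
```

>>> carry_out --motion '[{"xyz": [0,0,0.005],"angular": [0,0,0]},{"xyz": [0,0,0.015],"angular": [0,0,0]},{"xyz": [0,0,0.025],"angular": [0,0,0]},{"xyz": [0,0,0.032],"angular": [0,0,0]},{"xyz": [0,0,0.036],"angular": [0,0,0]},{"xyz": [0,0,0.036],"angular": [0,0,0]},{"xyz": [0,0,0.036],"angular": [0,0,0]}]'

```text
clock: 20.1
position: [0.5112, -0.0487, 0.1335]
ee_rot: [0.775, 0.632, 0.0, 0.0]
ft_force: [-0.2, -0.1, -3.6]
grip_width: 0.17
grasp_force: 58.7
```

```bash
python3 - <<'E'
from h import *
from workcell import *
T,S=camera("top"),camera("side");pickle.dump({"top":T,"side":S},open("l6.pkl","wb"))
cr=lambda c,x,y,w,h,s:cv2.resize(c["img"][y:y+h,x:x+w],(int(w*s),int(h*s)),interpolation=cv2.INTER_CUBIC)
im=np.hstack([cr(T,290,210,100,120,4),cr(S,310,180,80,120,5)])
cv2.imwrite("pics/l6.png",im[:,:,::-1]);o=get_obs();print(o["position"],o["ee_rot"],o["ft_force"])
E
```

```text
Traceback (most recent call last):
ValueError: all the input array dimensions except for the concatenation axis must match exactly, but along dimension 0, the array at index 0 has size 480 and the array at index 1 has size 600
```

I'll set it down, release, back off, and then look.

>>> carry_out --motion '[{"xyz": [0,0,0.001],"angular": [0,0,0]},{"xyz": [0,0,0.002],"angular": [0,0,0]},{"xyz": [0,0,0.003],"angular": [0,0,0]},{"xyz": [0,0,0.0035],"angular": [0,0,0]},{"xyz": [0,0,0.0035],"angular": [0,0,0]}]'

```text
clock: 20.7
position: [0.5113, -0.0489, 0.1305]
ee_rot: [0.775, 0.632, 0.0, 0.0]
ft_force: [-1.4, -0.5, 4.1]
grip_width: 0.17
grasp_force: 59.6
```

>>> carry_out --motion '[{"xyz": [0,0,0],"angular": [0,0,0]},{"xyz": [0,0,0],"angular": [0,0,0]},{"xyz": [0,0,0],"angular": [0,0,0]},{"xyz": [0,0,0],"angular": [0,0,0]},{"xyz": [0,0,-0.02],"angular": [0,0,0]},{"xyz": [0,0,-0.05],"angular": [0,0,0]},{"xyz": [0,0,-0.08],"angular": [0,0,0]},{"xyz": [0,0,-0.09],"angular": [0,0,0]}]' --hand 0.5

```text
clock: 21.5
position: [0.5123, -0.0488, 0.2229]
ee_rot: [0.775, 0.632, 0.001, 0.002]
ft_force: [-0.3, -0.4, -1.0]
grip_width: 0.497
grasp_force: 0.0
```

>>> carry_out --motion '[{"xyz": [0.03,-0.02,0],"angular": [0,0,0]},{"xyz": [0.07,-0.05,0],"angular": [0,0,0]},{"xyz": [0.11,-0.08,0],"angular": [0,0,0]},{"xyz": [0.15,-0.08,0],"angular": [0,0,0]},{"xyz": [0.19,-0.08,0],"angular": [0,0,0]},{"xyz": [0.23,-0.08,0],"angular": [0,0,0]},{"xyz": [0.27,-0.08,0],"angular": [0,0,0]},{"xyz": [0.3,-0.08,0],"angular": [0,0,0]},{"xyz": [0.3,-0.08,0],"angular": [0,0,0]}]'

```text
clock: 22.4
position: [0.4916, 0.2655, 0.219]
ee_rot: [0.773, 0.634, 0.0, -0.001]
ft_force: [-1.2, -0.2, -0.0]
grip_width: 0.499
grasp_force: 0.0
```

```bash
python3 - <<'E'
from h import *
from workcell import *
T,S=camera("top"),camera("side");pickle.dump({"top":T,"side":S},open("l6.pkl","wb"))
cr=lambda c,x,y,w,h,s:cv2.resize(c["img"][y:y+h,x:x+w],(int(w*s),int(h*s)),interpolation=cv2.INTER_CUBIC)
im=np.hstack([cr(T,300,220,80,100,6),cr(S,328,180,53,100,6)])
cv2.imwrite("pics/l6.png",im[:,:,::-1]);o=get_obs();print(o["position"],o["ee_rot"],o["ft_force"],im.shape)
E
```

```text
[0.49234334 0.26139684 0.21898543] [ 7.74260557e-01  6.32866577e-01 -5.75990495e-04 -3.91807031e-04] [-0.56192572  0.57612905 -0.06907145] (600, 798, 3)
```

View pics/l6.png

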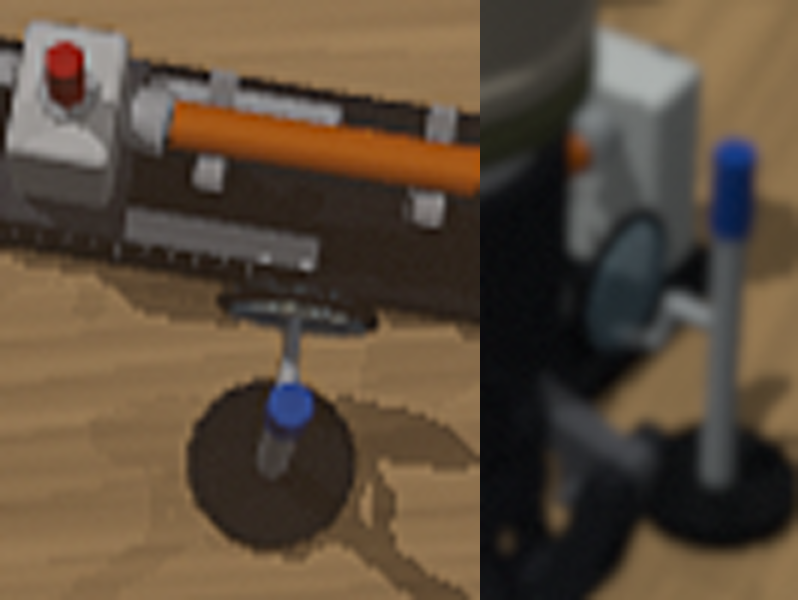

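The magnifier stands on its foot, with the foot centred at (271,465) and the lens rim running from (219,298) to (378,323). I compare the lens pose with the rod in the same view.

```bash
python3 - <<'E'
from h import *
d=pickle.load(open("l6.pkl","rb"));T=d["top"]
m,c,s=seg(T,(300,220,400,260),(5,150,90),(16,255,255));k,a,b=ends(m);A,B=atz(T,a,.088),atz(T,b,.088)
if A[1]>B[1]:A,B=B,A
u=(B-A)/np.linalg.norm(B-A);M=(A+B)/2;n=np.array([u[1],-u[0],0])
f=lambda X,Y:(300+X/6,220+Y/6)
P,Q=atz(T,f(219,298),.085),atz(T,f(378,323),.085);v=P-Q;C=(P+Q)/2
print("rod",M,"yaw",np.degrees(np.arctan2(-u[0],u[1])),"lens yaw",np.degrees(np.arctan2(-v[0],v[1])),np.linalg.norm(v))
for nm,X in(("lens",C),("lens2",atz(T,f(298,311),.085)),("foot",atz(T,f(271,465),.012)),("griptop",atz(T,f(291,405),.165))):
    print(nm,X,"across",(X-M)@n,"along",(X-M)@u)
E
```

```text
rod [ 0.61253456 -0.07377007  0.088     ] yaw -12.735192180835734 lens yaw -12.728081565223567 0.05725341469324685
lens [ 0.55332338 -0.05965681  0.085     ] across -0.06086574675852251 along 0.0007132318074926079
lens2 [ 0.55314991 -0.05948751  0.085     ] across -0.06107226845593355 along 0.000840126015653591
foot [ 0.50761779 -0.04952315  0.012     ] across -0.1076808665061071 along 0.0005220190833561631
griptop [ 0.50872983 -0.04988475  0.165     ] across -0.10651647123201306 along 0.0004144544684246349
```

```bash
python3 -c "
from workcell import *
print(hand_in())"
```

```text
the job is handed in; nothing more can be done
None
```

The job is handed in: the amber rod is on the vees with both ends home in the cups (tailstock against a firm stop), and the magnifier's lens faces the rod's middle squarely, about 61 mm from its axis by the last camera measurement.

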